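# Flip the stock tags of the parts bins

### The arm

A 6-joint arm with a two-finger parallel gripper is mounted at the origin on the work surface. World frame = base frame: x ahead of the robot, y to its left, z up, the work surface at z = 0. Lengths are in m, angles in rad, forces in N, time in s.
With the tool pointing down it reaches from about 0.25 to 0.775 m from the base axis. Payload 4 kg.
Tool frame: the origin (TCP) lies midway between the tips of the shut fingers; the grasp point (between the pads) lies 19 mm behind it; z points along the fingers, y is the direction in which the jaws open and shut (so a half turn about z gives the same grasp; the last joint's range is limited). The gripper opens to 94 mm and grips with 3 to 60 N. Pads are 16 mm wide; open, the fingers measure 119 mm over their backs; the gripper's body (75 mm by 177 mm) begins 78 mm behind the grasp point.
Start: joints at [1.165, 0.087, 1.371, -0, 1.684, -0.103], TCP at [0.164, 0.525, 0.206] pointing down, gripper open.
Joint ranges: [-3.1, 3.1], [-0.76, 2.03], [0.27, 2.55], [-1.08, 4.22], [0.17, 2.65], [-2.57, 2.57]. Speed limits (rad/s): [2.79, 2.79, 3.14, 3.14, 3.14, 3.14].

### API

Orientations are given as [roll, pitch, yaw] about the fixed x, y, z axes, in that order (R = Rz(yaw) Ry(pitch) Rx(roll)).
In Python, from bench import robot gives the robot as it stands.
- The arm moves only by the tool carry_out, never from a script. Its argument "deltas" is text: rows parted by semicolons, each of 7 numbers parted by spaces: the shift along the tool's x, y, z in mm, then the turn, a rotation vector about the tool's x, y, z in rad, then the closure, from 0 (fully open) to 1 (shut). A call has exactly 8 rows; each row is the pose to reach, as a shift and turn from the pose commanded when the call began, along the tool's axes at that moment; what a row does not reach only later rows make up. A row lasts 1/12 s, in which the tool goes at most 41.7 mm and 7.16 degrees, less where a joint would pass 70% of its speed; a pose out of reach is approached as far as the arm can. A call with a gripper value outside its range is refused whole. The fingers move at their own pace and stop on an object; the grip force is fixed at half the most. Time passes only in rows, so rows that repeat a pose let the fingers close, or fill a call up. It gives the time, the measured TCP pose, the force and the opening at its end, in the units of the state.
- robot.get_obs(): the state, without advancing time (a new reading comes with each control period).
- robot.snapshot(name): name is "scene" or "top" or "wrist"; returns a dict with "pixels" (384x512x3 uint8, red, green, blue), "range_z" (384x512 float32, m along the optical axis (not along the pixel's ray), 0 where there is no reading), "camera_matrix" (3x3 intrinsics, pixels), "k1" (the pictures are not rectified: a ray, as slopes to the right and down, at radius r is drawn at 1 + k1 r^2 times it, then the intrinsics apply), "rvec" (rotation vector, rad) and "tvec" (3), from world to camera coordinates, as OpenCV has them. Camera axes: x right, y down, z forward; pixel columns grow to the right and rows downward; lengths in m; the calibration is good to about 2 mm. A picture is of the moment at which its call begins.
- robot.close_job(): hands the job in, once; it reports no verdict.
Trained networks look in a picture, given as the dict that the camera call returned (one of the last four; its "shot" number tells which), for a name from the list of things; names that differ only in an ending like _2 or _b are one class to them, and where a whole thing is asked for, a point or a joint stands for the part that bears it (a point fixed in the world has none). Each returns a list of dicts, best first, with "p" (0 to 1); they miss things now and then, are a little off and sometimes report something else, mostly with a low value. They report only what shows in the picture. A call takes as long as a camera call.
- robot.look_for(picture, thing): "at" ([x, y, z] in m, in the coordinates of the camera as it stood for that picture, good to about 4 mm: the middle of the surface that is visible of it).
- robot.place_of(picture, thing): "at" ([x, y, z] in m, in the coordinates of the camera as it stood for that picture, good to about 4 mm: a listed point, or the origin of a listed thing).
The state is a dict: "time": time; "joint_positions": joint angles; "qvel": joint speeds; "joint_torque": joint torques, N m; "tool_pos": TCP position; "ee_rot": TCP orientation; "wrist_force": force on the tool from outside, world axes, zero at the start; "wrist_torque": the same for the moment, N m; "width": finger opening in m.
Only numpy, scipy, OpenCV 4.12 (cv2) and the standard library are available. Lean on these libraries where they do the work, as an engineer would, in place of code of your own. Each camera call takes 0.05 s, during which the arm holds its last target.

### The job

Each parts bin has a hinged flip tag in front of it: bring the tags up to date so that only the full bins show their green faces, and the tags of the empty or nearly empty bins lie flipped towards the robot with the plain face up. Push each wrong tag gently up and over with a fingertip, without gripping or pinching it, and leave the bins and the other things on the bench where they stand.

Things in the scene. Friction and masses are not known exactly. Their poses are not given: they have to be found in the camera images.
- station: Parts station: fixed aluminium base plate 280 x 350 x 8 mm. Origin at bench height under the tags' hinge line, middle of the row; x points level from the tags to the bins (away from the robot), y left along the row. The plate spans x -55 to +225 mm. Four tag holders stand 80 mm apart along y on the hinge line; behind each, 165 mm along x, stands its bin; none is nearer than 105 mm to the hinge line.
- holder_a: Fixed black holder of one flip tag, 70 mm along the row, with two steel wings on which the tag rests (22 mm either side of the hinge, 67 mm high). Origin at bench height straight under the middle of the tag's hinge axis, which is 55 mm above it; axes as the station's (x towards its bin, y along the hinge). Which holder stands at which place varies.
- tag_a (a joint): Tag on holder_a: 60 mm wide aluminium leaf, 62 mm hinge axis to free edge, 3 mm thick, 38 g, a free-turning sleeve of 10 mm diameter along the free edge. 0 = upright; free hinge, falls by itself to rest at +1.01 (sloping towards its bin, 32 deg above level, green face with raised disc up) or -1.01 (towards the robot, plain metal face with raised bar up). Its outer half overhangs freely.
- edge_a (a point): Middle of the free edge of tag_a; 88 mm above the bench at rest, 117 mm upright. To turn the tag over, set a finger outside this edge, its tip 18 to 22 mm lower, and push the edge across the hinge while rising 20 to 30 mm with it. With the finger's middle 10 to 20 mm past the hinge the tag falls over by itself; pushing on lower or farther only presses it on its rest.
- holder_b: Fixed black holder of one flip tag, 70 mm along the row, with two steel wings on which the tag rests (22 mm either side of the hinge, 67 mm high). Origin at bench height straight under the middle of the tag's hinge axis, which is 55 mm above it; axes as the station's (x towards its bin, y along the hinge). Which holder stands at which place varies.
- tag_b (a joint): Tag on holder_b: 60 mm wide aluminium leaf, 62 mm hinge axis to free edge, 3 mm thick, 38 g, a free-turning sleeve of 10 mm diameter along the free edge. 0 = upright; free hinge, falls by itself to rest at +1.01 (sloping towards its bin, 32 deg above level, green face with raised disc up) or -1.01 (towards the robot, plain metal face with raised bar up). Its outer half overhangs freely.
- edge_b (a point): Middle of the free edge of tag_b; 88 mm above the bench at rest, 117 mm upright. To turn the tag over, set a finger outside this edge, its tip 18 to 22 mm lower, and push the edge across the hinge while rising 20 to 30 mm with it. With the finger's middle 10 to 20 mm past the hinge the tag falls over by itself; pushing on lower or farther only presses it on its rest.
- holder_c: Fixed black holder of one flip tag, 70 mm along the row, with two steel wings on which the tag rests (22 mm either side of the hinge, 67 mm high). Origin at bench height straight under the middle of the tag's hinge axis, which is 55 mm above it; axes as the station's (x towards its bin, y along the hinge). Which holder stands at which place varies.
- tag_c (a joint): Tag on holder_c: 60 mm wide aluminium leaf, 62 mm hinge axis to free edge, 3 mm thick, 38 g, a free-turning sleeve of 10 mm diameter along the free edge. 0 = upright; free hinge, falls by itself to rest at +1.01 (sloping towards its bin, 32 deg above level, green face with raised disc up) or -1.01 (towards the robot, plain metal face with raised bar up). Its outer half overhangs freely.
- edge_c (a point): Middle of the free edge of tag_c; 88 mm above the bench at rest, 117 mm upright. To turn the tag over, set a finger outside this edge, its tip 18 to 22 mm lower, and push the edge across the hinge while rising 20 to 30 mm with it. With the finger's middle 10 to 20 mm past the hinge the tag falls over by itself; pushing on lower or farther only presses it on its rest.
- holder_d: Fixed black holder of one flip tag, 70 mm along the row, with two steel wings on which the tag rests (22 mm either side of the hinge, 67 mm high). Origin at bench height straight under the middle of the tag's hinge axis, which is 55 mm above it; axes as the station's (x towards its bin, y along the hinge). Which holder stands at which place varies.
- tag_d (a joint): Tag on holder_d: 60 mm wide aluminium leaf, 62 mm hinge axis to free edge, 3 mm thick, 38 g, a free-turning sleeve of 10 mm diameter along the free edge. 0 = upright; free hinge, falls by itself to rest at +1.01 (sloping towards its bin, 32 deg above level, green face with raised disc up) or -1.01 (towards the robot, plain metal face with raised bar up). Its outer half overhangs freely.
- edge_d (a point): Middle of the free edge of tag_d; 88 mm above the bench at rest, 117 mm upright. To turn the tag over, set a finger outside this edge, its tip 18 to 22 mm lower, and push the edge across the hinge while rising 20 to 30 mm with it. With the finger's middle 10 to 20 mm past the hinge the tag falls over by itself; pushing on lower or farther only presses it on its rest.
- bin_full_1: Loose grey open bin, 95 mm (x) by 70 mm (y) by 50 mm high, front wall lower (32 mm), heaped to the rim with small metal parts (FULL), some 60 mm high with the heap. Origin at the centre of its underside, which stands on the plate 8 mm above the bench. Which bin stands at which place varies. Not to be moved.
- bin_full_2: Loose grey open bin, 95 mm (x) by 70 mm (y) by 50 mm high, front wall lower (32 mm), heaped to the rim with small metal parts (FULL), some 60 mm high with the heap. Origin at the centre of its underside, which stands on the plate 8 mm above the bench. Which bin stands at which place varies. Not to be moved.
- bin_empty_1: Loose grey open bin, 95 mm (x) by 70 mm (y) by 50 mm high, front wall lower (32 mm), EMPTY but for one last piece on its floor. Origin at the centre of its underside, which stands on the plate 8 mm above the bench. Which bin stands at which place varies. Not to be moved.
- bin_empty_2: Loose grey open bin, 95 mm (x) by 70 mm (y) by 50 mm high, front wall lower (32 mm), EMPTY but for one last piece on its floor. Origin at the centre of its underside, which stands on the plate 8 mm above the bench. Which bin stands at which place varies. Not to be moved.
- water_bottle: Bystander: clear water bottle, 64 mm diameter, 200 mm tall, standing left of the station; origin at the centre of its underside.
- screwdriver: Bystander: screwdriver lying on the bench left of the station, about 200 mm long.
- fixture: Bystander: small aluminium bridge fixture 50 x 110 x 65 mm standing on the bench right of the station; origin at the centre of its underside.

How it is judged:
At the end, for the whole second after the job is handed in: The tag in front of each full bin rests towards its bin, green face up (joint above +0.85 rad), the tag in front of each empty bin rests towards the robot, plain face up (joint below -0.85 rad), and all tags are at rest; each bin still stands behind its tag (within 30 mm sideways) (((y of bin_full_1 in the frame of holder_a between -0.03 and 0.03 m and value of joint tag_a above 0.85 rad) or (y of bin_full_2 in the frame of holder_a between -0.03 and 0.03 m and value of joint tag_a above 0.85 rad) or (y of bin_empty_1 in the frame of holder_a between -0.03 and 0.03 m and value of joint tag_a below -0.85 rad) or (y of bin_empty_2 in the frame of holder_a between -0.03 and 0.03 m and value of joint tag_a below -0.85 rad)) and velocity of joint tag_a between -0.2 and 0.2 rad/s and ((y of bin_full_1 in the frame of holder_b between -0.03 and 0.03 m and value of joint tag_b above 0.85 rad) or (y of bin_full_2 in the frame of holder_b between -0.03 and 0.03 m and value of joint tag_b above 0.85 rad) or (y of bin_empty_1 in the frame of holder_b between -0.03 and 0.03 m and value of joint tag_b below -0.85 rad) or (y of bin_empty_2 in the frame of holder_b between -0.03 and 0.03 m and value of joint tag_b below -0.85 rad)) and velocity of joint tag_b between -0.2 and 0.2 rad/s and ((y of bin_full_1 in the frame of holder_c between -0.03 and 0.03 m and value of joint tag_c above 0.85 rad) or (y of bin_full_2 in the frame of holder_c between -0.03 and 0.03 m and value of joint tag_c above 0.85 rad) or (y of bin_empty_1 in the frame of holder_c between -0.03 and 0.03 m and value of joint tag_c below -0.85 rad) or (y of bin_empty_2 in the frame of holder_c between -0.03 and 0.03 m and value of joint tag_c below -0.85 rad)) and velocity of joint tag_c between -0.2 and 0.2 rad/s and ((y of bin_full_1 in the frame of holder_d between -0.03 and 0.03 m and value of joint tag_d above 0.85 rad) or (y of bin_full_2 in the frame of holder_d between -0.03 and 0.03 m and value of joint tag_d above 0.85 rad) or (y of bin_empty_1 in the frame of holder_d between -0.03 and 0.03 m and value of joint tag_d below -0.85 rad) or (y of bin_empty_2 in the frame of holder_d between -0.03 and 0.03 m and value of joint tag_d below -0.85 rad)) and velocity of joint tag_d between -0.2 and 0.2 rad/s); the robot touches nothing.
It fails at once if a bin is shifted, lifted or carried (more than 15 mm) (distance of any of bin_full_1, bin_full_2, bin_empty_1, bin_empty_2 from where it was at the start of the episode above 0.015 m).
It fails at once if the bottle, screwdriver or fixture is knocked or moved (more than 20 mm) (distance of any of water_bottle, screwdriver, fixture from where it was at the start of the episode above 0.02 m).
It fails at once if a tag or its holder is gripped or pushed hard (fingers press on it with more than 18 N) (contact force between the fingers and holder_a above 18 N or contact force between the fingers and holder_b above 18 N or contact force between the fingers and holder_c above 18 N or contact force between the fingers and holder_d above 18 N).
It also fails if it takes over 54 s, if anything falls off the work surface, if the arm or the gripper's body presses on something with over 40 N, if the wrist force passes 120 N, or if a joint passes its speed limit or range.

## Working session

There is one attempt and no reset: what is moved stays moved. The work goes in short steps, Python scripts to look and compute and a tool call to move; the robot and the scene stay as the last step left them, time stands still between calls to the robot, and variables do not carry over. Pictures are saved under pics/ and viewed, and the job is handed in when it is done.

Besides the shell and the picture viewer there is one more tool, called after ">>>" by a JSON object that holds its "method" and its "body", one argument or row to a line. carry_out: Moves the arm, as the interface text tells. Its arguments: {"type":"object","properties":{"deltas":{"type":"string"}},"required":["deltas"]}

```bash
ls; mkdir -p pics; cat > h.py <<'E'
import numpy as np, cv2
from bench import robot
def cam2w(s,p):
    R,_=cv2.Rodrigues(np.array(s["rvec"],float)); return R.T@(np.array(p,float)-np.array(s["tvec"],float).ravel())
def pix2w(s,u,v):
    K=np.array(s["camera_matrix"]);z=float(s["range_z"][int(v),int(u)])
    x,y=(u-K[0,2])/K[0,0],(v-K[1,2])/K[1,1]
    a,b=x,y
    for _ in range(20):
        f=1+s["k1"]*(a*a+b*b);a,b=x/f,y/f
    return cam2w(s,[a*z,b*z,z])
def save(s,n):
    cv2.imwrite("pics/%s.png"%n,s["pixels"][:,:,::-1])
E
python3 - <<'E'
from h import *
np.set_printoptions(precision=4,suppress=True)
o=robot.get_obs();print(o)
for n in ["scene","top"]:
    s=robot.snapshot(n);save(s,n+"0")
    for t in ["station","holder_a","edge_a","bin_full_1","bin_empty_1"]:
        for d in robot.place_of(s,t): print(n,t,round(d["p"],2),cam2w(s,d["at"]))
E
```

```text
pics
{'time': 0.0, 'joint_positions': array([ 1.1649,  0.0879,  1.3723, -0.    ,  1.6836, -0.1031]), 'qvel': array([-0.0016, -0.0004, -0.0002,  0.0004, -0.0011,  0.001 ]), 'joint_torque': array([  0.0003, -34.0185, -30.2427,   0.0717,   0.033 ,  -0.0002]), 'tool_pos': array([0.1638, 0.5245, 0.2043]), 'ee_rot': array([-3.1395, -0.0002,  2.8388]), 'wrist_force': array([-0.0605, -0.753 , -0.5369]), 'wrist_torque': array([-0.0396,  0.0447,  0.0053]), 'width': 0.09383434733404793}
scene station 0.57 [ 0.5713 -0.0863 -0.003 ]
scene station 0.57 [ 0.5115 -0.1242  0.0873]
scene holder_a 0.91 [ 0.57   -0.0413  0.0014]
scene holder_a 0.79 [ 0.5639 -0.1229  0.0029]
scene holder_a 0.74 [0.5734 0.029  0.0021]
scene holder_a 0.7 [ 0.5529 -0.2036  0.    ]
scene edge_a 0.95 [ 0.5025 -0.1992  0.0866]
scene edge_a 0.88 [0.6253 0.0316 0.0904]
scene edge_a 0.63 [ 0.5104 -0.0428  0.0883]
scene edge_a 0.58 [ 0.5124 -0.1219  0.0845]
scene bin_full_1 0.92 [0.7444 0.0203 0.0096]
scene bin_full_1 0.86 [ 0.7338 -0.0608  0.0079]
scene bin_empty_1 0.81 [ 0.722  -0.1329  0.0076]
scene bin_empty_1 0.66 [ 0.7249 -0.2202  0.0104]
top station 0.67 [ 0.5664 -0.0854 -0.0016]
top station 0.37 [ 0.7367 -0.0625  0.0076]
top holder_a 0.85 [ 0.5643 -0.1311 -0.001 ]
top holder_a 0.82 [ 0.5638 -0.0455  0.004 ]
top holder_a 0.71 [ 0.5746  0.0347 -0.0031]
top holder_a 0.71 [ 0.5555 -0.2063  0.0041]
top edge_a 0.93 [0.622  0.0289 0.0884]
top edge_a 0.69 [ 0.5063 -0.2049  0.0863]
top edge_a 0.66 [ 0.5129 -0.0449  0.0875]
top edge_a 0.55 [ 0.5126 -0.1253  0.0913]
top bin_full_1 0.93 [ 0.7412 -0.058   0.0114]
top bin_full_1 0.76 [0.7458 0.0204 0.0091]
top bin_full_1 0.54 [ 0.5536 -0.2066  0.004 ]
top bin_empty_1 0.87 [ 0.7248 -0.2194  0.0054]
top bin_empty_1 0.87 [ 0.7221 -0.1366  0.0077]
top bin_empty_1 0.6 [ 0.5043 -0.2047  0.0886]
top bin_empty_1 0.46 [ 0.5766  0.0315 -0.0006]
```

View pics/scene0.png

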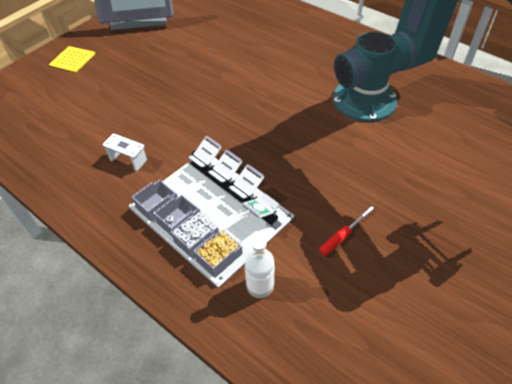

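View pics/top0.png

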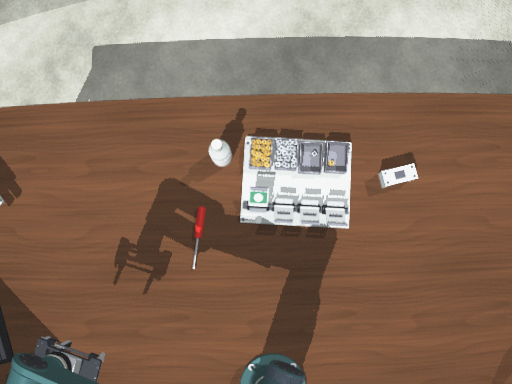

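The full bins (left two) sit at about (261,153) and (286,153) in the top view. The two on the right, at (311,156) and (336,156), are nearly empty. Only the leftmost tag, at (259,198), shows green, so the second tag from the left looks like the only wrong one. I'll close the fingers, move over in front of it and check with the wrist camera.

```bash
cat >> h.py <<'E'
from scipy.spatial.transform import Rotation as Ro
np.set_printoptions(precision=4,suppress=True)
def delta(pos,yaw):
    o=robot.get_obs();R=Ro.from_euler('xyz',o["ee_rot"]);T=Ro.from_euler('xyz',[np.pi,0,yaw])
    return R.inv().apply(np.array(pos)-o["tool_pos"])*1000,(R.inv()*T).as_rotvec()
E
python3 - <<'E'
from h import *
print(delta([0.43,-0.033,0.2],np.pi-0.075))
s=robot.snapshot("top");
im=cv2.resize(s["pixels"][125:240,200:425,::-1],None,fx=3.5,fy=3.5,interpolation=cv2.INTER_CUBIC);cv2.imwrite("pics/topz.png",im)
for t in ["water_bottle","fixture","screwdriver"]:
    for d in robot.place_of(s,t)[:1]: print(t,d["p"],cam2w(s,d["at"]))
H=np.array([[.57,-.0413],[.5639,-.1229],[.5734,.029],[.5529,-.2036],[.5643,-.1311],[.5638,-.0455],[.5746,.0347],[.5555,-.2063]])
p=np.polyfit(H[:,1],H[:,0],1);print(p,np.polyval(p,-.045))
E
```

```text
(array([-420.2859, -453.3083,    5.4783]), array([ 0.0002,  0.    , -0.2278]))
water_bottle 0.65 [0.7393 0.0245 0.0077]
fixture 0.73 [ 0.6595 -0.4137 -0.0016]
screwdriver 0.64 [0.4702 0.2261 0.0007]
[0.0782 0.5715] 0.5679971297937921
```

View pics/topz.png

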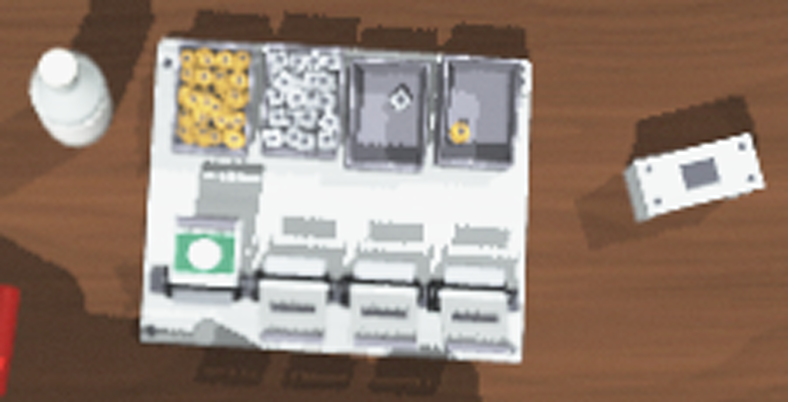

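The zoomed view confirms it: two full bins on the left, one piece in each of the right two. Tag 2 (zoomed 293,305) is the only wrong one.

>>> {"method": "carry_out", "body": {
  "deltas": "-15 -16 0 0 0 0 1; -40 -43 0 0 0 0 1; -68 -73 0 0 0 -0.03 1; -96 -103 0 0 0 -0.06 1; -124 -133 0 0 0 -0.1 1; -152 -163 0 0 0 -0.14 1; -180 -193 0 0 0 -0.18 1; -208 -223 0 0 0 -0.228 1"
}}

```text
time: 1.47
tool_pos: [0.2963, 0.2484, 0.2058]
ee_rot: [3.141, 0.001, 3.07]
wrist_force: [1.3, -0.0, -0.8]
width: 0.0443
```

```bash
python3 - <<'E'
from h import *
o=robot.get_obs();print(o["time"],o["tool_pos"],o["ee_rot"],o["width"])
print(delta([0.43,-0.033,0.2],np.pi-0.075))
E
```

```text
1.4667 [0.2963 0.2484 0.2058] [3.1409 0.0011 3.0698] 0.04429503975858113
(array([-153.5022, -271.1125,    5.7265]), array([0.0007, 0.0011, 0.0032]))
```

>>> {"method": "carry_out", "body": {
  "deltas": "-20 -35 0 0 0 0 1; -40 -70 0 0 0 0 1; -60 -105 0 0 0 0 1; -80 -141 0 0 0 0 1; -100 -176 0 0 0 0 1; -120 -211 0 0 0 0 1; -140 -246 0 0 0 0 1; -152 -270 0 0 0 0 1"
}}

```text
time: 2.13
tool_pos: [0.4284, -0.0338, 0.2055]
ee_rot: [-3.141, 0.001, 3.064]
wrist_force: [-0.0, 0.5, 0.4]
width: 0.0004
```

```bash
python3 - <<'E'
from h import *
o=robot.get_obs();print(o["time"],o["tool_pos"],o["ee_rot"],o["width"])
H=[];
for n in ["wrist","top","scene"]:
    s=robot.snapshot(n);save(s,n+"1")
    for t in ["holder_a","edge_a"]:
        for d in robot.place_of(s,t): print(n,t,round(d["p"],2),cam2w(s,d["at"]))
E
```

```text
2.1333 [ 0.4284 -0.0338  0.2055] [-3.1407  0.0009  3.0641] 0.0004243264679510847
wrist holder_a 0.84 [ 0.5567 -0.2058 -0.0018]
wrist edge_a 0.59 [ 0.5019 -0.2008  0.089 ]
top holder_a 0.75 [ 0.5761  0.0351 -0.0011]
top holder_a 0.71 [ 0.5553 -0.2065 -0.0002]
top holder_a 0.66 [ 0.567  -0.1295  0.0006]
top holder_a 0.58 [ 0.558  -0.047   0.0019]
top edge_a 0.81 [ 0.5141 -0.0438  0.0863]
top edge_a 0.68 [ 0.5098 -0.1233  0.0934]
top edge_a 0.66 [0.6241 0.0287 0.0885]
top edge_a 0.65 [ 0.5038 -0.2046  0.0875]
top edge_a 0.43 [ 0.5613 -0.0453  0.0052]
scene holder_a 0.91 [ 0.5552 -0.2045  0.0033]
scene holder_a 0.79 [0.5745 0.0327 0.0013]
scene holder_a 0.67 [ 0.5707 -0.0435 -0.0016]
scene holder_a 0.56 [ 0.5616 -0.1222  0.0021]
scene edge_a 0.9 [0.6272 0.0311 0.0921]
scene edge_a 0.82 [ 0.5106 -0.1212  0.0841]
scene edge_a 0.78 [ 0.5143 -0.0438  0.0864]
scene edge_a 0.76 [ 0.4999 -0.196   0.0884]
scene edge_a 0.16 [ 0.7391  0.1498 -0.0009]
```

View pics/wrist1.png

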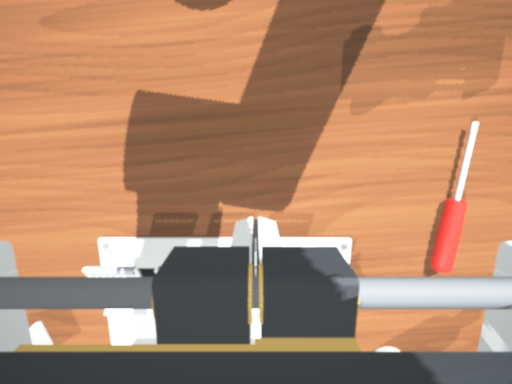

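The wrist camera faces backwards: the shut fingers are at about (255,290) and hide the tags, so I rely on the top and scene fixes. Those put the tag 2 edge at about (0.513, -0.044, 0.087) and its hinge at about (0.567, -0.047). Next I go down in front of it.

>>> {"method": "carry_out", "body": {
  "deltas": "-5 0 15 0 0 0 1; -10 -1 35 0 0 0 1; -16 -2 60 0 0 0 1; -24 -3 85 0 0 0 1; -32 -3 110 0 0 0 1; -40 -3 128 0 0 0 1; -44 -3 137 0 0 0 1; -44 -3 137 0 0 0 1"
}}

```text
time: 3.25
tool_pos: [0.4698, -0.0357, 0.0662]
ee_rot: [3.141, -0.005, 3.068]
wrist_force: [-0.1, 0.4, 0.3]
width: 0.0005
```

```bash
python3 - <<'E'
from h import *
o=robot.get_obs();print(o["tool_pos"],o["ee_rot"],o["wrist_force"])
s=robot.snapshot("scene");save(s,"scene2")
cv2.imwrite("pics/scene2z.png",cv2.resize(s["pixels"][110:290,110:310,::-1],None,fx=3.3,fy=3.3,interpolation=cv2.INTER_CUBIC))
for d in robot.place_of(s,"edge_a"): print(round(d["p"],2),cam2w(s,d["at"]))
E
```

```text
[ 0.4698 -0.0357  0.0662] [ 3.1409 -0.0046  3.0683] [-0.1157  0.3776  0.2983]
0.95 [ 0.5071 -0.1215  0.0852]
0.6 [0.6258 0.0359 0.091 ]
0.56 [ 0.5138 -0.048   0.0872]
0.55 [ 0.501  -0.1989  0.0865]
```

View pics/scene2z.png

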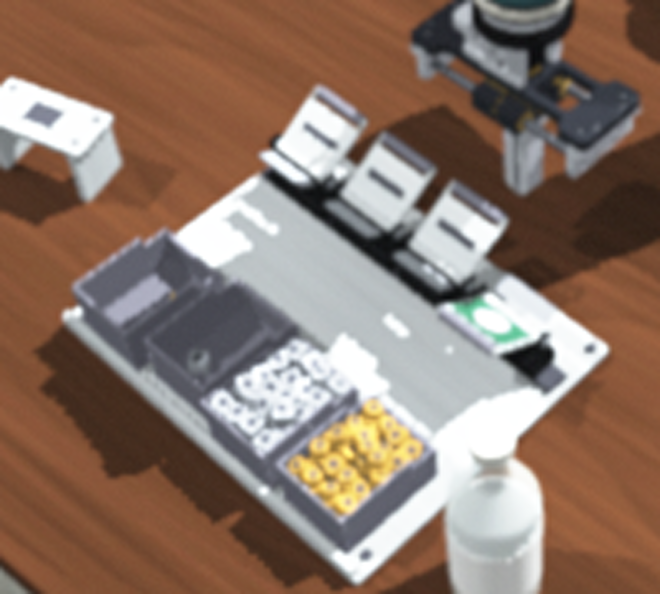

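The shut finger stands in front of tag 2 (zoomed 525,165) with no contact. Next I push gently up and over.

>>> {"method": "carry_out", "body": {
  "deltas": "-4 -1 -1 0 0 0 1; -10 -2 -2 0 0 0 1; -16 -3 -2 0 0 0 1; -22 -3 -2 0 0 0 1; -27 -3 -2 0 0 0 1; -32 -3 -4 0 0 0 1; -37 -3 -7 0 0 0 1; -41 -3 -9 0 0 0 1"
}}

```text
time: 4.02
tool_pos: [0.5123, -0.0429, 0.0777]
ee_rot: [3.142, -0.0, 3.067]
wrist_force: [-0.0, 0.7, 0.5]
width: 0.0007
```

```bash
python3 - <<'E'
from h import *
o=robot.get_obs();print(o["tool_pos"],o["ee_rot"],o["wrist_force"])
s=robot.snapshot("scene")
cv2.imwrite("pics/scene3z.png",cv2.resize(s["pixels"][110:290,110:310,::-1],None,fx=3.3,fy=3.3,interpolation=cv2.INTER_CUBIC))
for d in robot.place_of(s,"edge_a"): print(round(d["p"],2),cam2w(s,d["at"]))
E
```

```text
[ 0.5123 -0.0429  0.0777] [ 3.1415 -0.0002  3.0668] [-0.0467  0.7238  0.5473]
0.8 [ 0.5101 -0.1245  0.0849]
0.73 [ 0.5    -0.1956  0.0843]
0.57 [0.6267 0.029  0.0923]
0.55 [ 0.5223 -0.0459  0.0957]
```

View pics/scene3z.png

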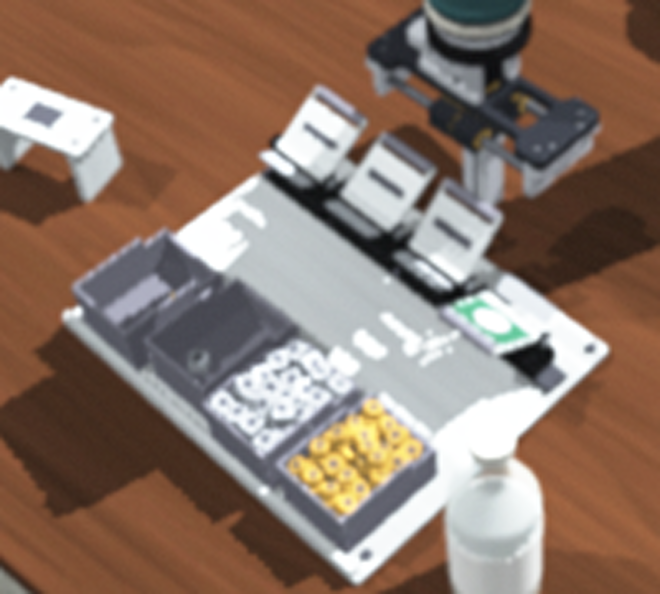

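Tag 2's edge has risen to about 96 mm, on the finger, with almost no force. I continue the push.

>>> {"method": "carry_out", "body": {
  "deltas": "-4 0 -2 0 0 0 1; -9 0 -4 0 0 0 1; -15 0 -7 0 0 0 1; -21 0 -9 0 0 0 1; -27 0 -11 0 0 0 1; -33 0 -13 0 0 0 1; -39 0 -14 0 0 0 1; -45 0 -15 0 0 0 1"
}}

```text
time: 4.78
tool_pos: [0.5574, -0.0462, 0.0926]
ee_rot: [3.141, 0.0, 3.067]
wrist_force: [0.1, -0.1, 1.0]
width: 0.0006
```

>>> {"method": "carry_out", "body": {
  "deltas": "-5 0 0 0 0 0 1; -10 0 0 0 0 0 1; -15 0 -1 0 0 0 1; -20 0 -2 0 0 0 1; -24 0 -2 0 0 0 1; -24 0 -2 0 0 0 1; -24 0 -2 0 0 0 1; -24 0 -2 0 0 0 1"
}}

```text
time: 5.45
tool_pos: [0.5804, -0.0479, 0.0944]
ee_rot: [3.141, -0.0, 3.067]
wrist_force: [-0.0, 0.2, -0.3]
width: 0.0005
```

```bash
python3 - <<'E'
from h import *
o=robot.get_obs();print(o["tool_pos"],o["ee_rot"],o["wrist_force"])
s=robot.snapshot("scene")
cv2.imwrite("pics/scene4z.png",cv2.resize(s["pixels"][110:290,110:310,::-1],None,fx=3.3,fy=3.3,interpolation=cv2.INTER_CUBIC))
for d in robot.place_of(s,"edge_a"): print(round(d["p"],2),cam2w(s,d["at"]))
E
```

```text
[ 0.5804 -0.0479  0.0944] [ 3.1415 -0.0004  3.0668] [-0.0136  0.2436 -0.2655]
0.82 [0.6269 0.0313 0.0911]
0.63 [ 0.5002 -0.1993  0.0903]
0.48 [ 0.5126 -0.1217  0.0894]
```

View pics/scene4z.png

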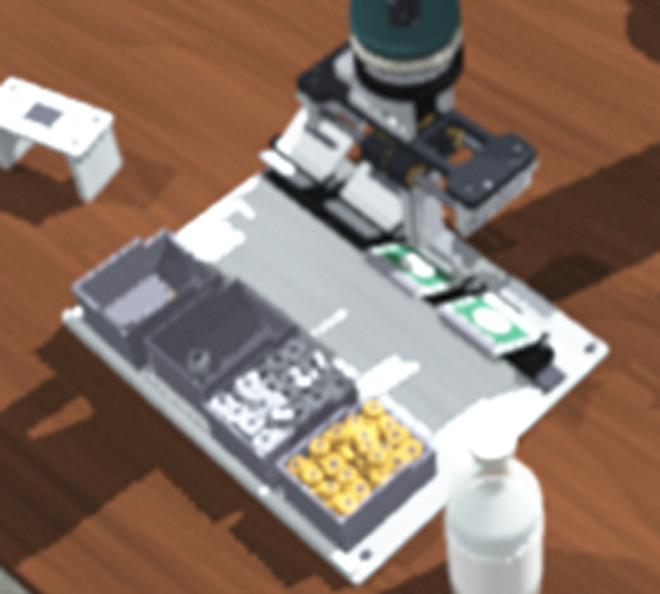

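Tag 2 (zoomed 415,270) has fallen over and shows green. I lift straight up and back off.

>>> {"method": "carry_out", "body": {
  "deltas": "0 0 -8 0 0 0 1; 0 0 -25 0 0 0 1; 0 0 -50 0 0 0 1; 10 0 -80 0 0 0 1; 30 0 -105 0 0 0 1; 60 0 -120 0 0 0 1; 95 0 -125 0 0 0 1; 130 0 -125 0 0 0 1"
}}

```text
time: 6.22
tool_pos: [0.4507, -0.0384, 0.2225]
ee_rot: [-3.141, 0.005, 3.067]
wrist_force: [-0.1, -0.2, -0.3]
width: 0.0006
```

>>> {"method": "carry_out", "body": {
  "deltas": "35 0 0 0 0 0 1; 70 0 0 0 0 0 1; 100 0 0 0 0 0 1; 120 0 0 0 0 0 1; 130 0 0 0 0 0 1; 130 0 0 0 0 0 1; 130 0 0 0 0 0 1; 130 0 0 0 0 0 1"
}}

```text
time: 6.88
tool_pos: [0.3222, -0.0287, 0.2197]
ee_rot: [3.142, 0.001, 3.067]
wrist_force: [0.1, 0.8, -1.2]
width: 0.0004
```

```bash
python3 - <<'E'
from h import *
o=robot.get_obs();print(o["time"],o["tool_pos"],o["wrist_force"])
for n,b in [("scene",(110,290,110,310)),("top",(125,240,200,425))]:
    s=robot.snapshot(n)
    cv2.imwrite(f"pics/{n}5z.png",cv2.resize(s["pixels"][b[0]:b[1],b[2]:b[3],::-1],None,fx=3.3,fy=3.3,interpolation=cv2.INTER_CUBIC))
    for t in ["edge_a","bin_full_1","bin_empty_1"]:
        for d in robot.place_of(s,t): print(n,t,round(d["p"],2),cam2w(s,d["at"]))
E
```

```text
6.8833 [ 0.3222 -0.0287  0.2197] [ 0.0818  0.7953 -1.1746]
scene edge_a 0.96 [ 0.5094 -0.1196  0.0864]
scene edge_a 0.84 [ 0.4992 -0.1967  0.086 ]
scene edge_a 0.82 [ 0.6204 -0.0538  0.0866]
scene edge_a 0.53 [0.6229 0.0318 0.092 ]
scene bin_full_1 0.82 [ 0.7342 -0.061   0.0094]
scene bin_full_1 0.64 [0.7428 0.0205 0.0055]
scene bin_full_1 0.6 [ 0.5561 -0.2031 -0.0028]
scene bin_empty_1 0.94 [ 0.7255 -0.2219  0.0099]
scene bin_empty_1 0.74 [ 0.7215 -0.133   0.008 ]
top edge_a 0.83 [ 0.5039 -0.2027  0.0865]
top edge_a 0.79 [ 0.6195 -0.0533  0.0852]
top edge_a 0.61 [0.6227 0.0265 0.0895]
top edge_a 0.59 [ 0.5089 -0.1244  0.0905]
top bin_full_1 0.95 [0.7411 0.0214 0.0091]
top bin_full_1 0.7 [0.6222 0.0287 0.0877]
top bin_full_1 0.62 [ 0.7398 -0.062   0.0111]
top bin_full_1 0.22 [ 0.551  -0.2081  0.0045]
top bin_empty_1 0.89 [ 0.7227 -0.1362  0.0096]
top bin_empty_1 0.81 [ 0.7233 -0.2189  0.0056]
top bin_empty_1 0.68 [ 0.562  -0.0468  0.0028]
top bin_empty_1 0.43 [ 0.5054 -0.2065  0.0874]
```

View pics/scene5z.png

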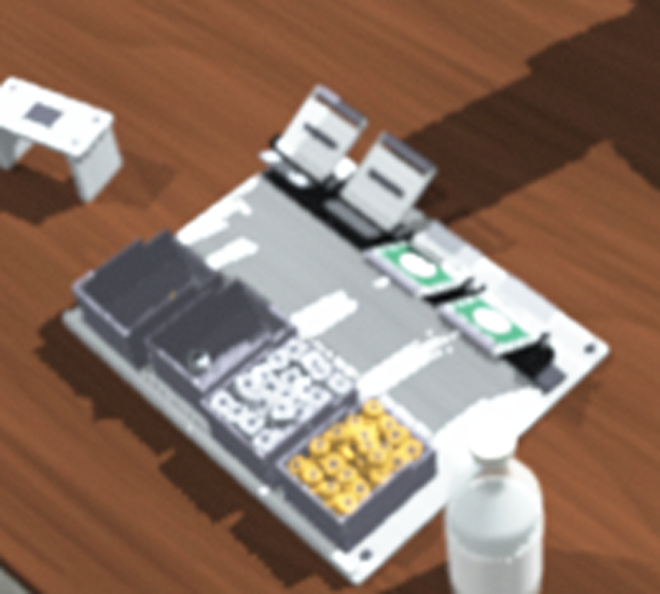

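View pics/top5z.png

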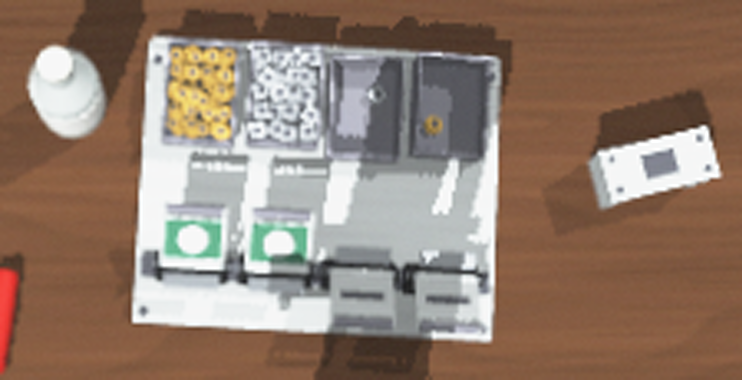

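The two left tags, at (193,240) and (280,241) in the zoomed top view, are green behind their full bins. The two right ones, at (362,295) and (448,300), are plain. The arm is clear.

```bash
python3 -c "
from bench import robot
print(robot.close_job())"
```

```text
the job is handed in; nothing more can be done
None
```

Only one tag was wrong: the second from the left, in front of a full bin but showing its plain face. I pushed it up and over with the shut fingertip; wrist force stayed at about 1 N or less in the readings after each move. I then backed the arm off and handed the job in at about 7 s.

- **Tags:** in the last scene and top views, the two full bins' tags are green (edges on the bin side, x about 0.62 m). The two nearly empty bins' tags lie plain face up towards the robot (x about 0.50–0.51 m).
- **Bins:** all four are where they started, within the networks' accuracy of about 4 mm.
- **Bottle and fixture:** these look unmoved in the pictures, but I did not measure them again.
- **Screwdriver:** the last views showed only its end, and the moves kept well above it.

**Disagreements:**
- The networks gave a few false reports, mostly with lower confidence. They placed the bottle at a bin and called holders or tags bins, and I ruled these out from the pictures.
- The wrist camera could not see the target tag because the fingers blocked it, so I measured from the top and scene cameras instead.

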